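# Turn the find to the camera and release the shutter

## Task

Push the turntable round gently by its spokes with a fingertip until its long arrow-headed pointer points straight at the camera's lens and leave it standing there. Only then press the button on the grey shutter release all the way down and let it come up again. Do not grip or lift anything, do not touch the timber on the disc, and leave everything else where it stands.

Things in the scene. Friction and masses are not known exactly. Their poses are not given: they have to be found in the camera images.
- wheel_hub (a point): The turntable: bare-metal disc (170 mm across, top 56 mm above the bench) on a fixed dark foot, with four flat metal spokes standing out level from its rim, 90 degrees apart. This point is on the axis at the disc's top and turns with the wheel: x runs out along the long pointer spoke; y, -x and -y along the three plain spokes; z up
- spoke_end (a point): outer end of the plain spoke on the y side, 140 mm from the axis, half-way up it. All spokes are 12 mm wide, 14 mm tall, undersides 42 mm and tops 56 mm above the bench, starting at the rim 85 mm from the axis; the plain ones end at 140 mm. Below them, beyond 85 mm from the axis, is open space down to the bench
- pointer_tip (a point): tip of the pointer, the one spoke with an arrow head: 174 mm from the axis, 49 mm above the bench; the head is 34 mm wide at its root, 148 mm from the axis
- wheel (a joint): turning angle of the turntable wheel (rad), growing counter-clockwise seen from above; turns more than a full turn either way; friction 0.15 N m plus 0.12 N m per rad/s, so it stays where it is left. Its zero has no meaning for the task
- timber_center (a point): the find: a dark bored timber block, 100 x 70 x 38 mm, 0.25 kg, lying loose near the middle of the disc, top 94 mm above the bench; this is its centre. It rides round with the wheel
- lens (a point): centre of the front glass of the camera's lens, 104 mm above the bench, 0.21 to 0.25 m from the turntable's axis. The camera is a black box (125 mm wide, top 161 mm above the bench) with a 64 mm round lens barrel, on a low loose stand (foot 100 x 120 mm) beyond the turntable. Axes: x points backwards from the lens into the camera, z up
- release: the shutter release: a grey loose box on the bench, 75 x 55 x 26 mm, 0.3 kg, with one round button in the middle of its top; origin under its centre
- button_top (a point): centre of the top of the release's round button, 28 mm diameter, 36 mm above the bench when up
- button (a joint): travel of the button (m): 0 up, grows as it is pressed, 0.006 fully down; spring, 1.5 N to start and 4.5 N at the bottom; springs back by itself
- jar: closed sample jar, 60 mm diameter, 85 mm tall; origin under its centre. Bystander
- scale_bar: white photo scale bar, 24 x 100 x 12 mm, lying beside the turntable; origin under its centre. Bystander
- wedge: small pale wooden stepped wedge, 90 x 35 x 32 mm, lying beside the turntable; origin under its centre. Bystander
- brush: hand brush lying flat. Bystander
- spatula: spatula lying flat. Bystander
- bowl: plastic bowl, 120 mm across, 45 mm tall. Bystander
- treenail: dark wooden pin with a head, 150 mm long, up to 34 mm wide, 26 mm tall, lying flat. Bystander
There are look-alikes about, which are no part of the job. Leave any blue look-alike of the release alone.

How it is judged (in metres and radians):
On the way, in this order (a step that is already met when the one before it is completed fails the run):
1. the pointer points at the lens and the wheel stands still (y of lens in the frame of wheel_hub between -0.025 and 0.025 m and x of lens in the frame of wheel_hub above 0.1 m and velocity of joint wheel between -0.05 and 0.05 rad/s), for 0.3 s.
2. the button is pressed down with the pointer still on the lens (y of lens in the frame of wheel_hub between -0.025 and 0.025 m and x of lens in the frame of wheel_hub above 0.1 m and value of joint button above 0.0045 m), for 0.05 s.
At the end, for the whole second after the job is handed in: pointer line passes within 25 mm of the lens centre, arrow towards the camera, wheel at rest; button pressed after that (over 4.5 of 6 mm) and up again; release within 20 mm of its start, flat on the bench; timber within 25 mm of the wheel axis (all of step 1 and value of joint button below 0.0015 m and distance of release from where it was at the start of the episode below 0.02 m and height (world z) of release below 0.006 m and horizontal distance between timber_center and wheel_hub below 0.025 m and linear speed of release below 0.02 m/s); the robot touches nothing.
It fails at once if the button is pressed while the pointer is off the lens (value of joint button above 0.003 m and not (y of lens in the frame of wheel_hub between -0.03 and 0.03 m and x of lens in the frame of wheel_hub above 0.1 m)).
It fails at once if the wheel is spun fast (over 3 rad/s) (velocity of joint wheel above 3 rad/s or velocity of joint wheel below -3 rad/s).
It fails at once if the timber is touched by the robot, lifted or slid from its place (its centre over 25 mm off the axis) (contact force between any of the fingers, the arm and timber above 0.5 N or height (world z) of timber_center above 0.083 m or horizontal distance between timber_center and wheel_hub above 0.025 m).
It fails at once if the shutter release is lifted, or shifted over 20 mm (height (world z) of release above 0.008 m or distance of release from where it was at the start of the episode above 0.02 m).
It fails at once if the camera or a bystander is shifted over 15 mm (distance of any of lens, jar, scale_bar, wedge, brush, spatula, bowl, treenail from where it was at the start of the episode above 0.015 m).
It also fails if it takes over 70 s, if anything falls off the work surface, if the arm or the gripper's body presses on something with over 40 N, if the wrist force passes 120 N, or if a joint passes its speed limit or range.

## Robot

A 6-joint arm with a two-finger parallel gripper is mounted at the origin on the work surface. World frame = base frame: x ahead of the robot, y to its left, z up, the work surface at z = 0. Lengths are in m, angles in degrees, forces in N, time in s.
With the tool pointing down it reaches from about 0.375 to 0.9 m from the base axis. Payload 3.1 kg.
Tool frame: the origin (TCP) lies at the very end of the fingers, on their centre line; the grasp point (between the pads) lies 19 mm behind it; z points along the fingers, y is the line along which they close (so a half turn about z gives the same grasp; the last joint's range is limited). The gripper opens to 87 mm and grips with 3 to 60 N. Pads are 19 mm wide; open, the fingers measure 117 mm over their backs; the gripper's body (75 mm by 190 mm) begins 51 mm behind the grasp point.
Start: joints at [-83.05, 30.224, 82.088, -0, 67.689, -10.227], TCP at [0.185, -0.597, 0.223] pointing down, gripper open.
Joint ranges: [-176.69, 176.69], [-43.24, 126.21], [12.49, 139.97], [-82, 262], [0, 151.66], [-163.58, 163.58]. Speed limits (degrees/s): [159.86, 159.86, 180, 180, 180, 180].

## Interface

Orientations are given as a 3x3 rotation matrix whose columns are the frame's x, y, z axes.
In Python, from rig import bot, imaging gives the robot as it stands.
- The arm moves only by the tool drive_tool, never from a script. Its argument "deltas" is text: rows parted by semicolons, each of 5 numbers parted by spaces: the finger opening in mm, from 0 to 87, then the shift along the world's x, y, z in mm, then the turn about the world's z in rad. In form: jaw dx dy dz twist; .... A call has 1 to 12 rows; each row is the pose to reach, as a shift and turn from the pose commanded when the call began; what a row does not reach only later rows make up. A row lasts 1/10 s, in which the tool goes at most 50 mm and 8.59 degrees, less where a joint would pass 70% of its speed; a pose out of reach is approached as far as the arm can. A call with a gripper value outside its range is refused whole. The fingers move at their own pace and stop on an object; the grip force is fixed at half the most. Time passes only in rows, so rows that repeat a pose let the fingers close. It gives the time, the measured TCP pose, the force, the opening and the grip force at its end, in the units of the state.
- bot.read_state(): the state, without advancing time (a new reading comes with each control period).
- imaging.capture(name): name is "scene" or "top" or "wrist"; returns the picture (400x640x3 uint8, red, green, blue); there is no depth.
- imaging.camera_model(name): a dict with "fx", "fy", "cx", "cy" (pixels), "T" (4x4, takes a point from camera to world coordinates). Camera axes: x right, y down, z forward; pixel columns grow to the right and rows downward; lengths in m; the calibration is good to about 2 mm. A picture is of the moment at which its call begins: read the wrist's pose just before it. camera_model takes no time and is no camera call; for the wrist camera it gives the pose at the moment of the call.
- bot.hand_in(): hands the job in; it is judged then, once.
The state is a dict: "time_s": time; "joint_positions": joint angles; "qvel": joint speeds; "tau": joint torques, N m; "position": TCP position; "tcp_rot": TCP orientation; "force": force on the tool from outside, world axes, zero at the start; "moment": the same for the moment, N m; "opening": opening from 0.0 (shut) to 1.0 (fully open); "grasp_force": force on a finger pad.
Only numpy, scipy, OpenCV 4.12 (cv2) and the standard library are available. Lean on these libraries where they do the work, as an engineer would, in place of code of your own. Each camera call takes 0.05 s, during which the arm holds its last target. There are 200 camera calls.

## Working session

There is one attempt and no reset: what is moved stays moved. The work goes in short steps, Python scripts to look and compute and a tool call to move; the robot and the scene stay as the last step left them, time stands still between calls to the robot, and variables do not carry over. Pictures are saved under pics/ and viewed, at most 10 in all, crops included, and the job is handed in when it is done.

Besides the shell and the picture viewer there is one more tool, called after "Emit:" as name(argument=value, ...) on one line, values as JSON. drive_tool: Moves the arm, as the interface text tells. Its arguments: {"type":"object","properties":{"deltas":{"type":"string"}},"required":["deltas"]}

```bash
mkdir -p pics; cat > h.py <<'E'
import numpy as np, cv2
from rig import bot, imaging
def ray(m,u,v):
    T=np.array(m["T"]); d=np.array([(u-m["cx"])/m["fx"],(v-m["cy"])/m["fy"],1.]); return T[:3,3],T[:3,:3]@d
def onz(m,u,v,z):
    o,d=ray(m,u,v); return o+d*(z-o[2])/d[2]
def proj(m,p):
    T=np.array(m["T"]); q=T[:3,:3].T@(np.array(p)-T[:3,3]); return np.array([m["fx"]*q[0]/q[2]+m["cx"],m["fy"]*q[1]/q[2]+m["cy"]])
def tri(m1,p1,m2,p2):
    o1,d1=ray(m1,*p1);o2,d2=ray(m2,*p2)
    s=np.linalg.lstsq(np.c_[d1,-d2],o2-o1,rcond=None)[0]
    a=o1+s[0]*d1;b=o2+s[1]*d2; return (a+b)/2,np.linalg.norm(a-b)
def save(n,im): cv2.imwrite(f"pics/{n}.png",cv2.cvtColor(im,cv2.COLOR_RGB2BGR))
E
python3 - <<'E'
from h import *
for n in("top","scene"):
    save(n,imaging.capture(n)); m=imaging.camera_model(n); print(n,m["fx"],np.round(m["T"],3).tolist())
E
```

```text
top 391.63737247639216 [[0.024, -0.997, 0.08, 0.496], [-1.0, -0.024, -0.003, -0.008], [0.005, -0.08, -0.997, 1.224], [0.0, 0.0, 0.0, 1.0]]
scene 411.3560043793112 [[-0.292, 0.8, -0.524, 1.219], [0.956, 0.239, -0.168, 0.192], [-0.009, -0.55, -0.835, 1.101], [0.0, 0.0, 0.0, 1.0]]
```

View pics/top.png

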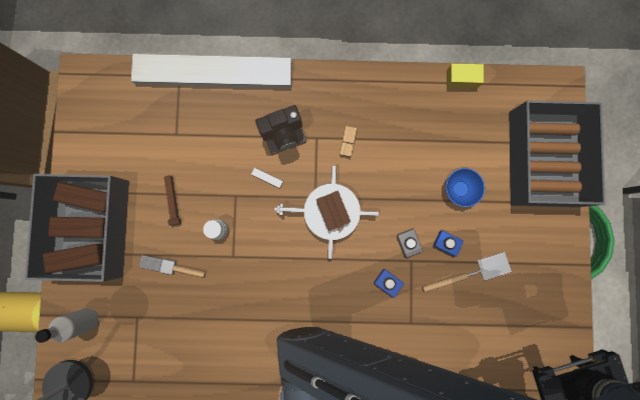

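View pics/scene.png

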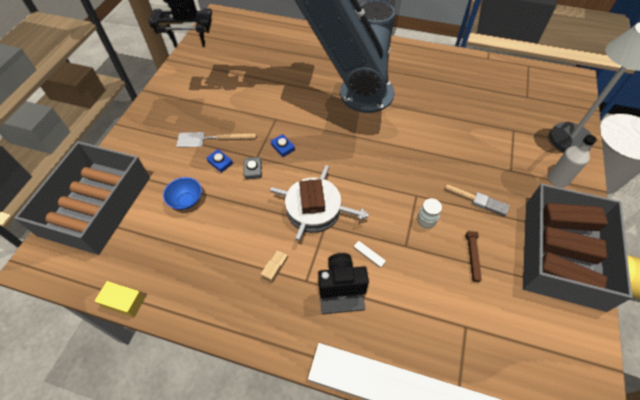

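The top view shows the turntable at about (332,212), with the pointer tip at (278,210) pointing left (+y). The camera is at (282,130). Candidates for the release are grey (409,243), blue (449,243) and blue (389,283), so I choose the grey one. The pointer has to turn clockwise by roughly 60°. Next I'll take a close crop and measure.

```bash
python3 - <<'E'
from h import *
t=cv2.imread("pics/top.png");s=cv2.imread("pics/scene.png")
a=cv2.resize(t[95:270,250:450],None,fx=3,fy=3,interpolation=cv2.INTER_CUBIC)
b=cv2.resize(s[130:320,230:430],None,fx=3,fy=3,interpolation=cv2.INTER_CUBIC)[:, :]
cv2.imwrite("pics/a.png",a);cv2.imwrite("pics/b.png",b)
mt=imaging.camera_model("top");ms=imaging.camera_model("scene")
hsv=cv2.cvtColor(t,cv2.COLOR_BGR2HSV)
w=((hsv[...,1]<50)&(hsv[...,2]>120)).astype(np.uint8); w[:, :250]=0;w[:,400:]=0;w[:150]=0;w[270:]=0
c=max(cv2.findContours(w,0,1)[0],key=cv2.contourArea)
d=cv2.findContours(cv2.morphologyEx(cv2.drawContours(w*0,[c],-1,1,-1),2,np.ones((15,15),np.uint8)),0,1)[0]
e=cv2.fitEllipse(max(d,key=cv2.contourArea));print("ell",e)
hub=onz(mt,*e[0],.056);print("hub",hub)
p=np.array([onz(mt,*q[0],.052) for q in c]);r=np.hypot(*(p-hub)[:,:2].T);th=np.degrees(np.arctan2(*(p-hub)[:,1::-1].T))
for a0 in range(-180,180,30):
    k=(th>=a0)&(th<a0+30)
    if k.any() and r[k].max()>.1: i=np.where(k)[0][r[k].argmax()];print(a0,th[i],r[i],c[i])
print("tip",onz(mt,277,210,.049)-hub)
print("button",onz(mt,409.5,243,.036), "scene px",proj(ms,onz(mt,409.5,243,.036)),"hub scene",proj(ms,hub))
for n,u,v in(("jar",214,229),("bar",267,178),("wedge",348,141)):print(n,onz(mt,u,v,.02))
E
```

```text
ell ((331.7980651855469, 211.24452209472656), (55.41982650756836, 55.65803909301758), 109.23126983642578)
hub [ 0.56392992 -0.03826364  0.056     ]
-180 -179.68151368032042 0.13876369671761893 [[331 258]]
-120 -93.18629161383365 0.13895392918017105 [[378 215]]
-90 -89.4730529533346 0.13863308600518448 [[378 212]]
-30 -2.828084694307849 0.1376309610228709 [[335 166]]
0 0.9523655559945855 0.1372605141220838 [[332 166]]
60 88.07487247467769 0.17336879438507846 [[274 208]]
90 90.05811335848405 0.1730691957389769 [[274 210]]
150 176.65133492183392 0.1392072655526927 [[328 258]]
tip [ 0.00021221  0.16443406 -0.007     ]
button [ 0.474667   -0.27554315  0.036     ] scene px [252.3814373  164.00943619] hub scene [312.70599756 199.38660925]
jar [0.5029379  0.32037881 0.02      ]
bar [0.66428927 0.1637119  0.02      ]
wedge [ 0.78689519 -0.08498692  0.02      ]
```

View pics/a.png

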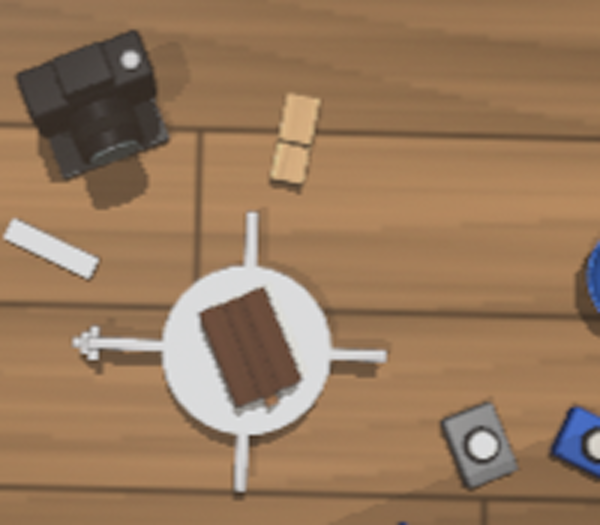

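View pics/b.png

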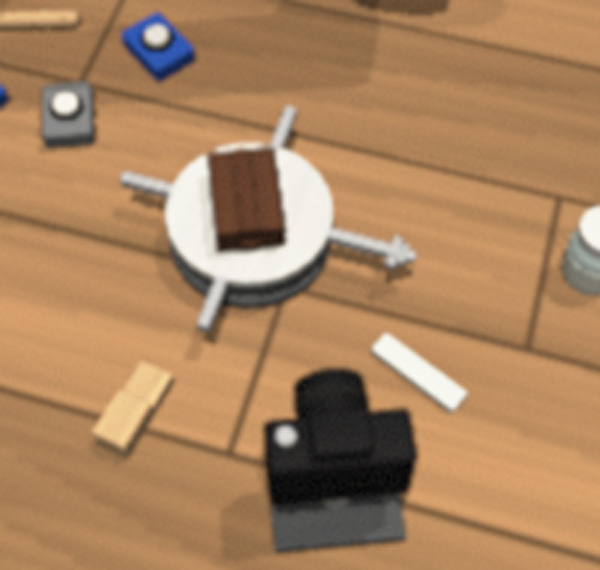

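The crops confirm the choice: the grey box with a white button is at crop (482,445), and the pointer's arrow head is at left. The lens glass shows as an arc at crop (115,150), which is top px (288,145).

```bash
python3 - <<'E'
from h import *
mt=imaging.camera_model("top");ms=imaging.camera_model("scene")
hub=np.array([.5639,-.0383,.056])
for q in((288,144),(288.5,146),(286,143)):
    p=onz(mt,*q,.104);d=(p-hub)[:2];print(p,np.hypot(*d),np.degrees(np.arctan2(d[1],d[0])),proj(ms,p))
# barrel in scene: top edge of front lens (crop 330,375) at z~.136 ; width edges
p=onz(ms,230+331/3,130+374/3,.136);d=(p-hub)[:2];print("scene lens top",p,np.hypot(*d),np.degrees(np.arctan2(d[1],d[0])))
print("button tri",tri(mt,(250+482/3,95+444/3),ms,(230+65/3,130+103/3)))
print("tip tri",tri(mt,(250+77/3,95+343/3),ms,(230+412/3,130+256/3)))
print("wedge corners",[onz(mt,250+a/3,95+b/3,.02)[:2].round(3) for a,b in((270,182),(300,188),(290,93))])
print("bar",[onz(mt,250+a/3,95+b/3,.012)[:2].round(3) for a,b in((100,262),(93,278),(5,238),(15,220))])
print(bot.read_state()["position"],bot.read_state()["tcp_rot"])
E
```

```text
[0.75347433 0.0943133  0.104     ] 0.23135408427122672 34.97401802692174 [338.50920788 258.24911951]
[0.74762263 0.09268271 0.104     ] 0.22563349408182165 35.486486838571246 [338.50561231 256.17092693]
[0.75627648 0.1002047  0.104     ] 0.2370490687685091 35.75263783549046 [340.37016797 259.75549123]
scene lens top [0.75727359 0.09924384 0.136     ] 0.2373007596722028 35.42369211037176
button tri (array([ 0.47453282, -0.27922777,  0.03290818]), np.float64(0.0011150850083810461))
tip tri (array([0.56586405, 0.132165  , 0.04575096]), np.float64(0.003164033582516784))
wedge corners [array([ 0.74 , -0.061]), array([ 0.734, -0.092]), array([ 0.835, -0.08 ])]
bar [array([0.653, 0.114]), array([0.636, 0.12 ]), array([0.676, 0.213]), array([0.695, 0.203])]
[ 0.18453141 -0.59644559  0.22168586] [[ 9.55382518e-01  2.95371250e-01 -2.61461574e-04]
 [ 2.95371193e-01 -9.55380627e-01  1.92784013e-03]
 [ 3.19633227e-04 -1.91905298e-03 -9.99998108e-01]]
```

Measured values:

| Item | Value |
|---|---|
| Hub | (0.564, -0.038) |
| Pointer heading | about 89° |
| Lens heading | about 35.4°, 0.23 m away |
| Button | (0.4745, -0.277), height about 0.034 (text says 0.036) |

I need to turn the wheel by -53.5°. I'll push the y-side spoke (heading 179°, towards the robot) towards +y with the fingers closed, first going above a point at radius 0.118 m and heading 200°.

Emit:
drive_tool(deltas="0 15 25 0 -0.06; 0 40 70 0 -0.13; 0 65 117 0 -0.2; 0 90 164 0 -0.27; 0 115 211 0 -0.34; 0 140 258 0 -0.41; 0 165 305 0 -0.48; 0 190 352 0 -0.55; 0 215 399 0 -0.62; 0 240 446 0 -0.7; 0 258 490 0 -0.785; 0 268 517 0 -0.785")

```text
time_s: 1.3
position: [0.4519, -0.0815, 0.2225]
tcp_rot: [[0.884, -0.468, 0.0], [-0.468, -0.884, -0.0], [0.0, 0.0, -1.0]]
force: [0.6, -1.2, -0.8]
opening: 0.026
grasp_force: 0.0
```

Emit:
drive_tool(deltas="0 0 0 0 0; 0 0 0 0 0")

```text
time_s: 1.5
position: [0.4512, -0.0821, 0.2223]
tcp_rot: [[0.886, -0.463, -0.001], [-0.463, -0.886, -0.0], [-0.001, 0.001, -1.0]]
force: [-0.1, 0.1, 0.4]
opening: 0.004
grasp_force: 0.0
```

```bash
python3 - <<'E'
from h import *
s=bot.read_state();print(s["time_s"],s["position"],s["tcp_rot"],s["joint_positions"],s["force"])
save("w1",imaging.capture("wrist"))
E
```

```text
1.5 [ 0.45119565 -0.08213515  0.22232654] [[ 8.86466432e-01 -4.62792290e-01 -7.49568148e-04]
 [-4.62792562e-01 -8.86466576e-01 -2.32633412e-04]
 [-5.56806160e-04  5.53116274e-04 -9.99999692e-01]] [-2.43033159e+01  1.74929586e+01  1.05119528e+02 -3.53922245e-02
  5.74211739e+01  9.32831997e+01] [-0.09389916  0.07654503  0.37703934]
```

View pics/w1.png

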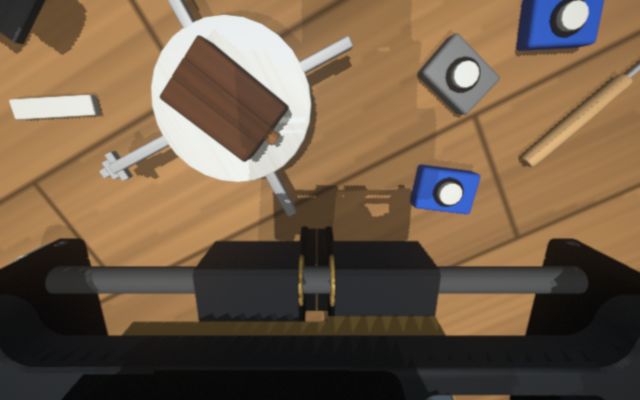

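The wrist view shows the disc centre at (231,98), the y-spoke end at (291,212), and the grey release's button at (463,75), clear of the path. I'll cross-check these numbers, then descend to z ≈ 0.038.

```bash
python3 - <<'E'
from h import *
m=imaging.camera_model("wrist");t=imaging.camera_model("top")
print("hub",onz(m,231,98,.056),"spoke",onz(m,291,210,.054),"button z.036",onz(m,464,75,.036))
print(tri(m,(464,75),t,(409.8,243)),"tip",tri(m,(104,167),t,(275.5,209.5)))
E
```

```text
hub [ 0.57092238 -0.04462224  0.056     ] spoke [ 0.43091429 -0.03920717  0.054     ] button z.036 [ 0.47530182 -0.27996724  0.036     ]
(array([ 0.47582952, -0.27451818,  0.04676865]), np.float64(0.0021278493234947256)) tip (array([0.57097842, 0.1302393 , 0.04613568]), np.float64(0.010662981118512155))
```

Emit:
drive_tool(deltas="0 0 0 -25 0; 0 0 0 -60 0; 0 0 0 -95 0; 0 0 0 -130 0; 0 0 0 -155 0; 0 0 0 -172 0; 0 0 0 -184 0; 0 0 0 -184 0; 0 0 0 -184 0")

```text
time_s: 2.45
position: [0.4511, -0.0849, 0.0385]
tcp_rot: [[0.883, -0.469, -0.0], [-0.469, -0.883, 0.0], [-0.0, 0.0, -1.0]]
force: [-0.1, 0.3, -0.5]
opening: 0.003
grasp_force: 0.0
```

Emit:
drive_tool(deltas="0 -1 12 0 0; 0 -3 20 0 0; 0 -5 30 0 0; 0 -5 41 0 0; 0 -5 53 0 0; 0 -4 66 0 0; 0 -1 78 0 0; 0 3 90 0 0; 0 7 99 0 0; 0 11 107 0 0; 0 15 112 0 0; 0 15 112 0 0")

```text
time_s: 3.65
position: [0.4666, 0.0294, 0.0384]
tcp_rot: [[0.885, -0.466, 0.0], [-0.466, -0.885, 0.0], [-0.0, -0.0, -1.0]]
force: [-0.6, -0.2, 0.1]
opening: 0.004
grasp_force: 0.0
```

```bash
cat > wheel.py <<'E'
from h import *
import sys
t=imaging.capture("top");save(sys.argv[1],t)
mt=imaging.camera_model("top");hub=np.array([.565,-.0395,.056])
hsv=cv2.cvtColor(t,cv2.COLOR_RGB2HSV)
w=((hsv[...,1]<60)&(hsv[...,2]>110))
# bright pixels by heading at radii on the spokes, z=.056
for R in(.1,.115,.13,.16):
    a=np.arange(-180,180,.5);px=np.array([proj(mt,hub+[R*np.cos(np.radians(x)),R*np.sin(np.radians(x)),0]) for x in a]).astype(np.float32)
    v=cv2.remap(w.astype(np.float32),px[None,:,0],px[None,:,1],1)[0]>.5
    g=np.split(a[v],np.where(np.diff(a[v])>4)[0]+1);print(R,[(round(float(x.mean()),1),len(x)) for x in g if len(x)])
s=bot.read_state();print(s["time_s"],s["position"],s["force"])
E
python3 wheel.py t2
```

```text
0.1 [(-134.8, 14), (-43.5, 17), (47.5, 15)]
0.115 [(-134.8, 12), (-43.5, 15), (47.0, 13), (157.8, 24)]
0.13 [(-134.5, 11), (-43.0, 11), (47.0, 11), (148.6, 47)]
0.16 [(47.2, 16), (128.2, 12)]
3.7 [0.46629842 0.02908781 0.03843317] [-0.56195904  0.00764792  0.02943993]
```

The pointer now stands at about 46.3° and needs another -11°.

Emit:
drive_tool(deltas="0 3 4 0 0; 0 6 8 0 0; 0 9 11 0 0; 0 11 14 0 0; 0 13 16 0 0; 0 14 17 0 0; 0 14 17 0 0")

```text
time_s: 4.4
position: [0.4805, 0.0458, 0.0386]
tcp_rot: [[0.885, -0.466, 0.0], [-0.466, -0.885, 0.0], [0.0, -0.0, -1.0]]
force: [-0.2, 0.1, -0.1]
opening: 0.001
grasp_force: 0.1
```

```bash
python3 wheel.py t3
```

```text
0.1 [(-145.5, 15), (-54.0, 15), (37.0, 17)]
0.115 [(-177.5, 1), (-145.0, 13), (-54.5, 15), (36.5, 13), (142.0, 29)]
0.13 [(-145.0, 13), (-54.2, 12), (36.0, 13), (133.2, 24)]
0.16 [(36.5, 17), (96.8, 2), (121.0, 15)]
4.45 [0.48039709 0.04583167 0.03856978] [-0.46307353  0.04123426 -1.1789072 ]
```

The pointer is at about 35.7° and the lens at about 35.4°. I'll back off, lift, and move over towards the button.

Emit:
drive_tool(deltas="0 -8 -8 0 0; 0 -25 -25 0 0; 0 -25 -25 0 0; 0 -25 -25 30 0; 0 -25 -25 75 0; 0 -25 -25 120 0; 0 -25 -60 120 0; 0 -22 -105 120 0; 0 -19 -150 120 0; 0 -16 -195 120 0; 0 -14 -230 120 0; 0 -14 -230 120 0")

```text
time_s: 5.65
position: [0.468, -0.1896, 0.159]
tcp_rot: [[0.882, -0.471, 0.004], [-0.471, -0.882, -0.003], [0.005, 0.001, -1.0]]
force: [0.6, 0.1, 0.1]
opening: 0.006
grasp_force: 0.0
```

```bash
python3 wheel.py t4; python3 - <<'E'
from h import *
save("w4",imaging.capture("wrist"));m=imaging.camera_model("wrist");print(proj(m,[.475,-.278,.036]),proj(m,[.565,-.0395,.056]))
t=cv2.imread("pics/t4.png")[95:270,250:450];w=cv2.imread("pics/w4.png")
cv2.imwrite("pics/c4.png",np.vstack([cv2.resize(t,(400,350),interpolation=2),cv2.resize(w,(400,250))]))
E
```

```text
0.1 [(-145.5, 15), (-54.0, 15), (37.0, 17), (125.8, 14)]
0.115 [(-145.8, 10), (-54.5, 15), (36.5, 13), (125.2, 14)]
0.13 [(-54.2, 12), (36.0, 13), (125.5, 11)]
0.16 [(-107.2, 2), (36.5, 17)]
5.7 [ 0.4666966  -0.18668784  0.15861776] [-0.03620991 -0.05576689 -0.29971764]
[398.3491576  137.22172297] [125.81711367 174.7600976 ]
```

View pics/c4.png

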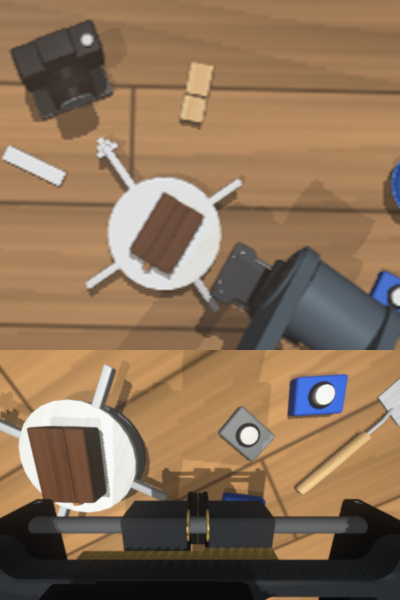

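The top crop shows the pointer aimed at the lens (tip at crop (103,145), lens at about (76,100)). In the wrist view the grey button is at (395,136), against a prediction of (398,137). I'll go above it.

Emit:
drive_tool(deltas="0 3 -25 0 0; 0 5 -60 0 0; 0 8 -85 0 0; 0 8 -91 0 0; 0 8 -91 -30 0; 0 8 -91 -65 0; 0 8 -91 -90 0; 0 8 -91 -103 0; 0 8 -91 -103 0; 0 8 -91 -103 0")

```text
time_s: 6.75
position: [0.4747, -0.2747, 0.0561]
tcp_rot: [[0.885, -0.466, 0.0], [-0.466, -0.885, -0.0], [0.0, -0.0, -1.0]]
force: [1.0, 0.6, 0.9]
opening: 0.006
grasp_force: 0.0
```

```bash
python3 - <<'E'
from h import *
s=bot.read_state();save("w5",imaging.capture("wrist")[100:400,150:490]);print(s["position"],s["force"])
E
```

```text
[ 0.47466712 -0.27473509  0.05613013] [1.03923045 0.64747355 0.85247927]
```

View pics/w5.png

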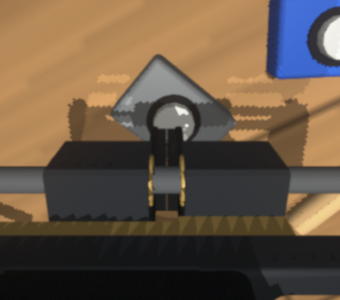

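The closed fingertips stand over the grey button, which is about 3 mm to image right. I'll shift by (-1, -3) and press.

Emit:
drive_tool(deltas="0 -1 -3 0 0; 0 -1 -3 -8 0; 0 -1 -3 -16 0; 0 -1 -3 -20 0; 0 -1 -3 -23 0; 0 -1 -3 -26 0; 0 -1 -3 -27 0; 0 -1 -3 -27 0; 0 -1 -3 -27 0")

```text
time_s: 7.7
position: [0.473, -0.2784, 0.0302]
tcp_rot: [[0.885, -0.466, -0.0], [-0.466, -0.885, -0.0], [0.0, 0.0, -1.0]]
force: [-3.4, 1.2, 14.0]
opening: 0.009
grasp_force: 7.5
```

The force is 14 N at z = 0.030, so the button is fully down (4.5 N would reach the bottom). Now I'll release it and retreat.

Emit:
drive_tool(deltas="0 0 0 4 0; 0 0 0 12 0; 0 0 0 30 0; 0 0 0 60 0; 0 0 0 100 0; 0 -10 -40 130 0; 0 -25 -80 140 0; 0 -45 -125 140 0; 0 -60 -165 140 0; 0 -70 -190 140 0; 0 -70 -190 140 0; 0 -70 -190 140 0")

```text
time_s: 8.9
position: [0.4028, -0.468, 0.1681]
tcp_rot: [[0.884, -0.468, -0.0], [-0.468, -0.884, 0.002], [-0.001, -0.001, -1.0]]
force: [-0.3, 0.6, -0.2]
opening: 0.008
grasp_force: 0.0
```

```bash
python3 wheel.py t6; python3 - <<'E'
import cv2
cv2.imwrite("pics/c6.png",cv2.resize(cv2.imread("pics/t6.png")[95:300,250:480],None,fx=2.5,fy=2.5,interpolation=2))
E
```

```text
0.1 [(-145.5, 15), (-54.0, 15), (37.0, 17), (125.8, 14)]
0.115 [(-145.0, 13), (-54.5, 15), (36.5, 13), (125.2, 14)]
0.13 [(-145.0, 13), (-54.2, 12), (36.0, 13), (125.5, 11)]
0.16 [(36.5, 17)]
8.95 [ 0.40314015 -0.4671044   0.16802128] [0.7671093  0.27610882 0.32373734]
```

View pics/c6.png

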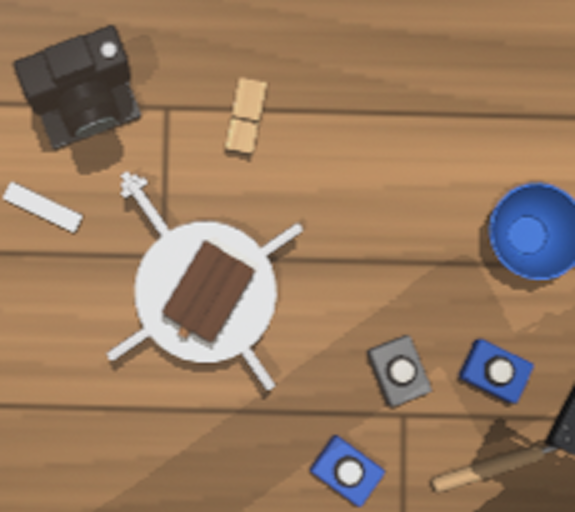

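The pointer (tip at (130,183)) is aimed at the lens (about (97,127)). The release is in place with its button up at (402,371), and nothing else has moved. Handing in.

```bash
python3 -c "
from rig import bot
print(bot.hand_in())"
```

```text
the job is handed in; nothing more can be done
None
```

I turned the pointer to within about 1° of the lens, then pressed the grey release's button fully down and let it come up. The job is handed in at about 9 s; the hand-in returned no verdict.

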